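Crank the cam clamp shut on the bearing

TASK

Two identical hand-cranked cam clamps are bolted to the bench, and in one of them a ball bearing lies loose in front of the V block. Turn that clamp's crank counter-clockwise (seen from above) until the flat on the cam's nose rests squarely against the follower and the bearing has been pushed home into the V, then let go of the crank. Leave the crank of the empty clamp alone.

Things in the scene. Friction and masses are not known exactly. Their poses are not given: they have to be found in the camera images.
- loaded_knob (a point): Centre of the crank's grip on the clamp with the bearing: an upright black round handle, 26 mm thick and 46 mm tall, its centre 82 mm above the bench. It spins freely on its pin, so a gripper holding it need not turn with the crank. The crank arm's top face is 28 mm below this point; crank radius 60 mm. The rest of the clamp stays below 58 mm over the bench.
- loaded_axis (a point): Point on the upright camshaft axis of that clamp, 82 mm above the bench; fixed. Its x axis is the follower's travel, from cam to bearing and V block; z is up. The clamp's grey plate, 220 x 100 x 12 mm, reaches from 42 mm behind to 178 mm ahead of the axis along x. Cam: steel, base circle 18 mm in radius, nose with a flat 18 mm wide, 32 mm from the axis.
- loaded_crank (a joint): Angle (rad) of crank and cam, growing counter-clockwise from above; starts at -2.3 to -1.4, stops at -2.6 and 0.75. At 0 the nose flat meets the follower squarely and the crank arm points along +y of loaded_axis. The spring resists the rise with about 5 N at the grip; let go within 0.2 of 0 the cam stays on its flat, let go 0.5 short of 0 it springs back.
- loaded_follower (a joint): Travel (m) of that clamp's spring-loaded, flat-footed sliding follower: 0 on the low round part of the cam, 0.014 with the nose flat against its foot. Its sprung brass pad then presses the bearing into the V with some 3 to 7 N.
- bearing_center (a point): Centre of the steel ball bearing, 52 mm in diameter and 18 mm high, that lies flat and loose on the clamp's plate between the follower's pad and the V block. It starts 113 to 117 mm ahead of the camshaft axis; fully in the V its centre is 122 to 127 mm ahead of it. The follower pushes it; it need not be touched.
- spare_knob (a point): Centre of the crank's grip on the other, empty clamp (same make and sizes). Leave it as it is.
Mind the look-alikes: they are no part of the job. What is shaped like the part that bears bearing_center but orange is not meant.

How it is judged:
By the outcome, as a careful person would: the job done as asked, in the order asked, and still so for the second after the job is handed in, with the robot touching nothing.
It also fails if it takes over 38 s, if anything falls off the work surface, if the arm or the gripper's body presses on something with over 40 N, if the wrist force passes 120 N, or if a joint passes its speed limit or range.

ROBOT

A 6-joint arm with a two-finger parallel gripper is mounted at the origin on a cart in front of the work surface, level with it; the furniture and walls round the work are solid. World frame = base frame: x ahead of the robot, y to its left, z up, the work surface at z = 0. Lengths are in m, angles in rad, forces in N, time in s.
With the tool pointing down it reaches from about 0.25 to 0.775 m from the base axis. Payload 4 kg.
Tool frame: the origin (TCP) lies between the finger pads; the fingertips stand robot.tcp_to_tips ahead of it and the grasp point (between the pads) lies 2 mm behind it (robot.tcp_to_tips is the distance from the TCP to the fingertips, in m); z points along the fingers, y is the direction in which the jaws open and shut (so a half turn about z gives the same grasp; the last joint's range is limited). The gripper opens to 94 mm and grips with 3 to 60 N. Pads are 16 mm wide; open, the fingers measure 119 mm over their backs; the gripper's body (75 mm by 177 mm) begins 78 mm behind the grasp point.
Start: joints at [-1.444, 0.087, 1.371, -0, 1.684, -0.103], TCP at [0.125, -0.536, 0.223] pointing down, gripper open.
Joint ranges: [-3.1, 3.1], [-0.76, 2.03], [0.27, 2.55], [-1.08, 4.22], [0.17, 2.65], [-2.57, 2.57]. Speed limits (rad/s): [2.79, 2.79, 3.14, 3.14, 3.14, 3.14].

INTERFACE

Orientations are given as a unit quaternion [w, x, y, z].
In Python, from station import robot, optics gives the robot as it stands.
- The arm moves only by the tool send_rows, never from a script. Its argument "plan" is one flat list of numbers, 7 for each row, row after row: the shift along the world's x, y, z each as a share of 600 mm, from -1 to 1, then the turn, a rotation vector about the world's x, y, z each as a share of 90 degrees, from -1 to 1, then the closure, from -1 (fully open) to 1 (shut), so that 0 is half open. A call has 1 to 12 rows; each row shifts and turns the commanded pose from where the row before left it; what a row does not reach is not made up. A row lasts 1/8 s, in which the tool goes at most 62.5 mm and 10.7 degrees, less where a joint would pass 70% of its speed; a pose out of reach is approached as far as the arm can. A call with a number of a shift or a turn outside -1 to 1 is refused whole. A call with a gripper value outside its range is refused whole. The fingers move at their own pace and stop on an object; "grip_force" is the grip in N (left out, the last holds). Time passes only in rows, so rows that do not move let the fingers close. It gives the time, the measured TCP pose, the force and the opening at its end, in the units of the state.
- robot.state(): the state, without advancing time (a new reading comes with each control period).
- optics.read_camera(name): name is "scene" or "top" or "wrist"; returns the picture (480x640x3 uint8, red, green, blue); there is no depth.
- optics.camera_model(name): a dict with "K" (3x3 intrinsics, pixels), "R" (3x3) and "t" (3): a world point X has camera coordinates R X + t; the wrist camera has in their place "hand_eye" (4x4, takes a point from camera to tool coordinates, whose origin is the TCP and whose axes are the flange's). Camera axes: x right, y down, z forward; pixel columns grow to the right and rows downward; lengths in m; the calibration is good to about 2 mm. The wrist camera is an equidistant fisheye: a pixel r from the principal point sees the ray r / f radians off the axis. A picture is of the moment at which its call begins: read the wrist's pose just before it. camera_model takes no time and is no camera call.
- robot.sign_off(): hands the job in, once; it reports no verdict.
Trained networks look in the newest picture that a camera, given by its name, has taken for a name from the list of things; names that differ only in an ending like _2 or _b are one class to them, and where a whole thing is asked for, a point or a joint stands for the part that bears it (a point fixed in the world has none). Each returns a list of dicts, best first, with "confidence" (0 to 1); they miss things now and then, are a little off and sometimes report something else, mostly with a low value. They report only what shows in the picture. A call takes as long as a camera call. They do not tell look-alikes from the thing itself.
- optics.trace(camera, query): "region" (480x640 bool, what is visible of it) and "position" ([column, row] in pixels, amid what is visible of it).
The state is a dict: "time": time; "joint_pos": joint angles; "joint_vel": joint speeds; "tau": joint torques, N m; "position": TCP position; "eef_rot": TCP orientation; "force": force on the tool from outside, world axes, zero at the start; "moment": the same for the moment, N m; "opening": finger opening in m.
Only numpy, scipy, OpenCV 4.12 (cv2) and the standard library are available. Lean on these libraries where they do the work, as an engineer would, in place of code of your own. Each camera call takes 0.05 s, during which the arm holds its last target. There are 200 camera calls.

## Working session

There is one attempt and no reset: what is moved stays moved. The work goes in short steps, Python scripts to look and compute and a tool call to move; the robot and the scene stay as the last step left them, time stands still between calls to the robot, and variables do not carry over. Pictures are saved under pics/ and viewed, about 8 in all and at most 12, crops included, and the job is handed in when it is done.

Besides the shell and the picture viewer there is one more tool, called after "Request:" as name(argument=value, ...) on one line, values as JSON. send_rows: Moves the arm, as the interface text tells. Its arguments: {"type":"object","properties":{"plan":{"type":"array"},"grip_force":{"type":"number"}},"required":["plan"]}

```bash
mkdir -p pics
cat > h.py <<'E'
from station import robot, optics
import numpy as np, cv2
def ray(cam,p,z):
    m=optics.camera_model(cam);R=np.array(m["R"]);t=np.array(m["t"]);K=np.array(m["K"])
    d=R.T@np.linalg.inv(K)@np.array([p[0],p[1],1.]);c=-R.T@t
    return c+d*(z-c[2])/d[2]
E
python3 - <<'E'
from h import *
print(robot.state(),robot.tcp_to_tips)
for c in("top","scene"):
    im=optics.read_camera(c);cv2.imwrite(f"pics/{c}0.png",im[:,:,::-1])
    for q,z in(("loaded_knob",.082),("bearing_center",.021),("spare_knob",.082),("loaded_crank",.05)):
        for r in optics.trace(c,q)[:3]: print(c,q,round(r["confidence"],2),np.round(r["position"]),r["region"].sum(),ray(c,r["position"],z).round(4))
E
```

```text
{'time': 0.0, 'joint_pos': array([-1.44408858e+00,  8.79565966e-02,  1.37222930e+00, -3.18403136e-05,
        1.68357029e+00, -1.03138162e-01]), 'joint_vel': array([-0.00207265, -0.00054936,  0.00188487,  0.00014991,  0.00050836,
       -0.00058925]), 'tau': array([-6.20433493e-04, -3.40180349e+01, -3.02432477e+01,  7.16757914e-02,
        3.30715394e-02, -1.81300757e-04]), 'position': array([ 0.12520669, -0.5350483 ,  0.22131591]), 'eef_rot': array([-1.08150486e-03,  9.93403244e-01,  1.14668320e-01, -2.85679542e-05]), 'force': array([-0.16484515,  0.3876356 , -0.03424596]), 'moment': array([ 0.023629  , -0.01704935,  0.00012146]), 'opening': 0.0939055672662337} 0.017
top loaded_knob 0.94 [391. 235.] 911 [0.5295 0.0089 0.082 ]
top bearing_center 0.87 [477. 271.] 668 [ 0.4794 -0.1445  0.021 ]
top bearing_center 0.59 [365. 187.] 627 [0.6264 0.049  0.021 ]
top spare_knob 0.6 [242. 242.] 1099 [0.5143 0.2529 0.082 ]
top loaded_crank 0.88 [392. 235.] 887 [0.5345 0.004  0.05  ]
scene loaded_knob 0.6 [363. 223.] 663 [0.5153 0.0191 0.082 ]
scene bearing_center 0.86 [431. 228.] 346 [ 0.4723 -0.1447  0.021 ]
scene bearing_center 0.76 [323. 228.] 394 [0.6159 0.0529 0.021 ]
scene spare_knob 0.66 [264. 282.] 926 [0.4874 0.275  0.082 ]
scene loaded_crank 0.6 [362. 225.] 656 [ 0.5434 -0.0014  0.05  ]
```

View pics/top0.png

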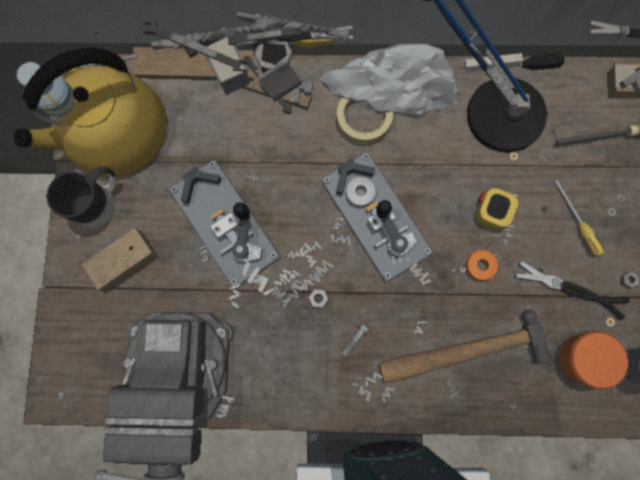

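View pics/scene0.png

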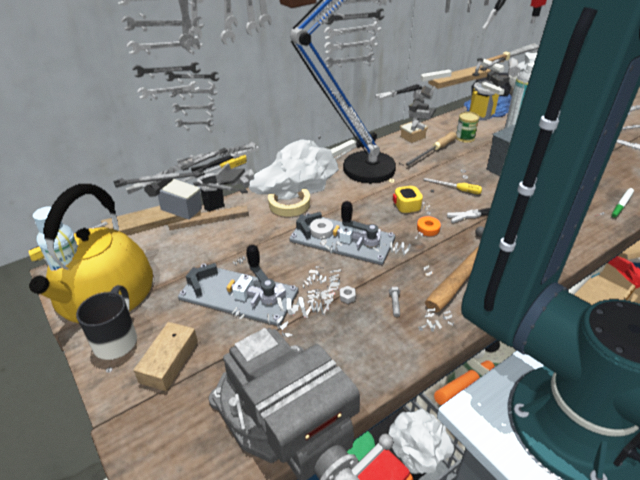

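The scene camera and the top camera agree: the clamp at the right (plate around (375,218) in the top image) holds the steel ring at (361,190), with its knob at (384,208) and its shaft at about (399,243). The other clamp, at (222,222), is empty, and the orange ring at (482,265) is a decoy.

Run:
```python
from h import *
im=cv2.imread("pics/top0.png")
c=im[140:300,300:450];cv2.imwrite("pics/crop.png",cv2.resize(c,None,fx=3.75,fy=3.75,interpolation=cv2.INTER_CUBIC))
g=c.astype(int);m=((g.max(2)-g.min(2)<25)&(g[:,:,0]>g[:,:,2])&(g.mean(2)>60)).astype(np.uint8)
m=cv2.morphologyEx(m,cv2.MORPH_OPEN,np.ones((3,3)))
n,l,s,ce=cv2.connectedComponentsWithStats(m);k=1+s[1:,4].argmax()
ys,xs=np.where(l==k);r=cv2.minAreaRect(np.c_[xs,ys].astype(np.float32));b=cv2.boxPoints(r)+[300,140]
W=np.array([ray("top",p,.012) for p in b]);print(b.round(1),W.round(4),np.linalg.norm(np.diff(W,axis=0),axis=1),W.mean(0))
```

```text
[[319.3 178.6]
 [366.7 148.6]
 [432.7 252.7]
 [385.4 282.8]] [[ 0.6444  0.1306  0.012 ]
 [ 0.7024  0.0452  0.012 ]
 [ 0.5119 -0.0711  0.012 ]
 [ 0.4577  0.0119  0.012 ]] [0.1031896  0.22323399 0.09909734] [0.57908014 0.02914331 0.012     ]
```

View pics/crop.png

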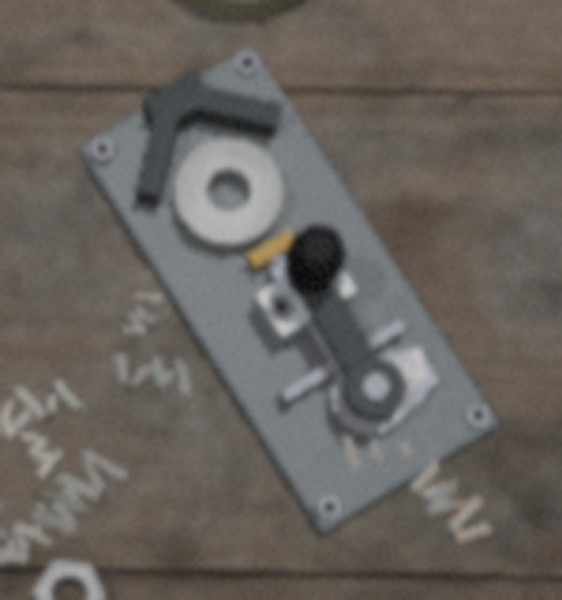

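Run:
```python
from h import *
P=lambda u,v,z:ray("top",(300+u/3.75,140+v/3.75),z)[:2]
c=[P(*p,.012) for p in((80,150),(250,50),(497,425),(320,533))]
x=(c[0]+c[1]-c[2]-c[3])/2;print(np.linalg.norm(x));x/=np.linalg.norm(x);y=np.array([-x[1],x[0]])
a1=np.mean(c,0)-.068*x
sh=P(376,386,.057);b=P(230,191,.03);k=P(317,252,.105)
print("x",x,np.degrees(np.arctan2(x[1],x[0])),"axis plate",a1,"shaft",sh,"bearing-115",b-.115*x,"knob",k)
for a in(a1,sh):
    d=k-a;print(np.linalg.norm(d),np.arctan2(d@y,d@x)-np.pi/2)
m=optics.camera_model("wrist");print(m)
```

```text
0.21621529783100846
x [0.84562604 0.53377579] 32.26092687794599 axis plate [ 0.5186993  -0.00795719] shaft [ 0.52045181 -0.00885595] bearing-115 [ 0.52008132 -0.00594399] knob [0.56983523 0.02184552]
0.059186864790960574 -1.6061691410611731
0.05814897198139372 -1.5776358488835425
{'K': array([[371.64829954,   0.        , 320.17094286],
       [  0.        , 371.64829954, 241.1012464 ],
       [  0.        ,   0.        ,   1.        ]]), 'hand_eye': array([[-5.54552785e-05, -9.60630911e-01, -2.77827735e-01,
         8.06881410e-02],
       [ 9.99999975e-01,  6.91518316e-06, -2.23513379e-04,
        -1.38090378e-03],
       [ 2.16635091e-04, -2.77827740e-01,  9.60630886e-01,
        -1.62071715e-01],
       [ 0.00000000e+00,  0.00000000e+00,  0.00000000e+00,
         1.00000000e+00]])}
```

Request:
send_rows(plan=[0.062, 0.077, 0, 0, 0, 0.042, -1, 0.062, 0.077, 0, 0, 0, 0.042, -1, 0.062, 0.077, 0, 0, 0, 0.042, -1, 0.062, 0.077, 0, 0, 0, 0.042, -1, 0.062, 0.077, 0, 0, 0, 0.042, -1, 0.062, 0.077, 0, 0, 0, 0.042, -1, 0.062, 0.077, 0, 0, 0, 0.042, -1, 0.062, 0.077, 0, 0, 0, 0.042, -1, 0.062, 0.077, 0, 0, 0, 0.042, -1, 0.062, 0.077, 0, 0, 0, 0.042, -1, 0.062, 0.077, 0, 0, 0, 0.042, -1, 0.062, 0.077, 0, 0, 0, 0.042, -1], grip_force=25)

```text
time: 2.0
position: [0.5728, 0.0206, 0.2227]
eef_rot: [0.0, 0.872, 0.49, 0.0]
force: [1.1, -0.0, 0.3]
opening: 0.0939
```

```bash
cat >> h.py <<'E'
from scipy.spatial.transform import Rotation as Ro
def wray(s,p,z):
    m=optics.camera_model("wrist");K=m["K"];H=m["hand_eye"];q=s["eef_rot"];R=Ro.from_quat([q[1],q[2],q[3],q[0]]).as_matrix()
    d=np.array([p[0]-K[0,2],p[1]-K[1,2]]);r=np.hypot(*d);th=r/K[0,0]
    v=np.r_[d/r*np.sin(th),np.cos(th)];v=R@H[:3,:3]@v;c=R@H[:3,3]+s["position"]
    return c+v*(z-c[2])/v[2]
E
python3 - <<'E'
from h import *
s=robot.state();im=optics.read_camera("wrist");cv2.imwrite("pics/w1.png",im[:,:,::-1])
print(s["time"],s["joint_pos"].round(3),s["position"],s["eef_rot"],s["force"],s["opening"])
for q,z in(("loaded_knob",.082),("bearing_center",.021)):
  for r in optics.trace("wrist",q)[:2]: print(q,r["confidence"],r["position"],wray(s,r["position"],z))
E
```

```text
2.0 [-0.063  0.138  1.314 -0.     1.688  0.484] [0.57277405 0.02057298 0.22274036] [4.00370023e-04 8.71784958e-01 4.89888521e-01 2.49728700e-04] [ 1.09083443 -0.0102266   0.31380516] 0.09393340612673047
loaded_knob 0.97 [306.0, 260.4] [0.54935554 0.00787239 0.082     ]
bearing_center 0.64 [337.8, 153.3] [0.62044459 0.0681855  0.021     ]
bearing_center 0.61 [337.5, 365.2] [ 0.49797829 -0.13924469  0.021     ]
```

View pics/w1.png

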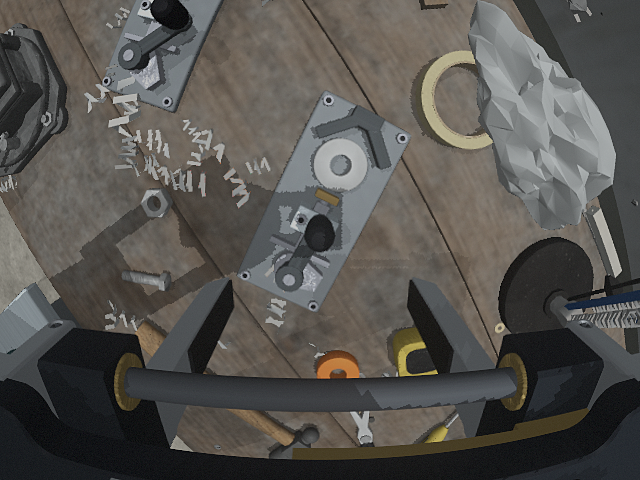

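The wrist view shows the knob at about (319,233), the shaft at (289,280), and the bearing at (340,164) in front of the V.

Run:
```python
from h import *
im=cv2.imread("pics/w1.png")
g=cv2.cvtColor(im,6)[205:265,295:345];m=(g<45).astype(np.uint8)
n,l,st,ce=cv2.connectedComponentsWithStats(m);k=1+st[1:,4].argmax();print(st[k],ce[k]+[295,205])
s=dict(position=np.array([.57277,.02057,.22274]),eef_rot=[4e-4,.87178,.48989,2.5e-4])
for p,z in(((319,225),.105),((319,233),.082),((289,280),.057),((340,164),.03),((325,92),.012),((409,138),.012),((240,276),.012),((313,310),.012)):print(p,wray(s,p,z).round(4))
c=[wray(s,p,.012) for p in((325,92),(409,138),(240,276),(313,310))];x=(c[0]+c[1]-c[2]-c[3])/2;n=np.linalg.norm(x);print(n,x/n,np.mean(c,0)-.068*x/n)
```

```text
[  9  10  31  37 776] [319.15850515 233.05927835]
(319, 225) [0.5782 0.0335 0.105 ]
(319, 233) [0.5716 0.0229 0.082 ]
(289, 280) [ 0.5196 -0.0074  0.057 ]
(340, 164) [0.6168 0.0589 0.03  ]
(325, 92) [0.6417 0.1269 0.012 ]
(409, 138) [0.6911 0.0449 0.012 ]
(240, 276) [0.4627 0.0107 0.012 ]
(313, 310) [ 0.5098 -0.0652  0.012 ]
0.21276867636679983 [8.46816742e-01 5.31884767e-01 1.30449538e-16] [ 0.51875855 -0.00683143  0.012     ]
```

Request:
send_rows(plan=[-0.005, 0.004, -0.07, 0, 0, 0, -1, 0, 0, -0.07, 0, 0, 0, -1, 0, 0, -0.06, 0, 0, 0, -1, 0, 0, -0.033, 0, 0, 0, -1, 0, 0, 0, 0, 0, 0, 1, 0, 0, 0, 0, 0, 0, 1, 0, 0, 0, 0, 0, 0, 1, 0, 0, 0, 0, 0, 0, 1, 0, 0, 0, 0, 0, 0, 1, 0, 0, 0, 0, 0, 0, 1], grip_force=25)

```text
time: 3.4
position: [0.5687, 0.0213, 0.0828]
eef_rot: [0.0, 0.872, 0.489, 0.0]
force: [-0.1, -0.3, 0.3]
opening: 0.0375
```

Request:
send_rows(plan=[0, 0, 0, 0, 0, 0, 1, 0, 0, 0, 0, 0, 0, 1, 0, 0, 0, 0, 0, 0, 1])

```text
time: 3.78
position: [0.5689, 0.0213, 0.0827]
eef_rot: [0.0, 0.872, 0.489, 0.0]
force: [1.6, 0.6, -0.6]
opening: 0.0248
```

Run:
```python
from h import *
s=robot.state();p=s["position"][:2];A=np.array([.5193,-.0075]);print(p,s["opening"],s["force"])
a=np.radians(np.linspace(30.6,122.1,11));X=A+.06*np.c_[np.cos(a),np.sin(a)];print(X.round(4));print((np.diff(X,axis=0)/.6).round(4))
```

```text
[0.56888505 0.02131181] 0.024752579781674423 [ 1.55393254  0.59279753 -0.56402455]
[[0.5709 0.023 ]
 [0.5654 0.0309]
 [0.5587 0.0377]
 [0.5511 0.0434]
 [0.5426 0.0478]
 [0.5335 0.0508]
 [0.524  0.0523]
 [0.5144 0.0523]
 [0.505  0.0508]
 [0.4959 0.0478]
 [0.4874 0.0433]]
[[-0.0092  0.013 ]
 [-0.0111  0.0114]
 [-0.0128  0.0095]
 [-0.0142  0.0073]
 [-0.0152  0.005 ]
 [-0.0158  0.0025]
 [-0.016  -0.    ]
 [-0.0157 -0.0026]
 [-0.0151 -0.005 ]
 [-0.0141 -0.0074]]
```

Request:
send_rows(plan=[-0.0046, 0.0065, 0, 0, 0, 0, 1, -0.0046, 0.0065, 0, 0, 0, 0, 1, -0.0055, 0.0057, 0, 0, 0, 0, 1, -0.0055, 0.0057, 0, 0, 0, 0, 1, -0.0064, 0.0047, 0, 0, 0, 0, 1, -0.0064, 0.0047, 0, 0, 0, 0, 1, -0.0071, 0.0036, 0, 0, 0, 0, 1, -0.0071, 0.0036, 0, 0, 0, 0, 1])

```text
time: 4.78
position: [0.5407, 0.0448, 0.0827]
eef_rot: [0.001, 0.873, 0.489, 0.0]
force: [3.5, -4.3, -1.9]
opening: 0.0246
```

Request:
send_rows(plan=[-0.0076, 0.002, 0, 0, 0, 0, 1, -0.0076, 0.002, 0, 0, 0, 0, 1, -0.0079, 0.001, 0, 0, 0, 0, 1, -0.0079, 0.001, 0, 0, 0, 0, 1, -0.008, 0, 0, 0, 0, 0, 1, -0.008, 0, 0, 0, 0, 0, 1, -0.0079, -0.0013, 0, 0, 0, 0, 1, -0.0079, -0.0013, 0, 0, 0, 0, 1])

```text
time: 5.78
position: [0.5026, 0.0471, 0.0827]
eef_rot: [0.001, 0.872, 0.489, -0.0]
force: [2.9, -5.5, -2.4]
opening: 0.0247
```

Request:
send_rows(plan=[-0.0076, -0.0024, 0, 0, 0, 0, 1, -0.0076, -0.0028, 0, 0, 0, 0, 1, -0.0076, -0.0042, 0, 0, 0, 0, 1, 0, 0, 0, 0, 0, 0, 1, 0, 0, 0, 0, 0, 0, 1])

```text
time: 6.4
position: [0.4881, 0.041, 0.0827]
eef_rot: [0.001, 0.872, 0.489, -0.001]
force: [0.2, -5.8, -0.7]
opening: 0.0249
```

Run:
```python
from h import *
s=robot.state();im=optics.read_camera("wrist");cv2.imwrite("pics/w2.png",im[:,:,::-1])
d=s["position"][:2]-[.5193,-.0075];print(s["position"],s["force"],np.hypot(*d),np.degrees(np.arctan2(d[1],d[0])))
```

```text
[0.48809942 0.04103023 0.08270826] [ 0.24112777 -5.75746816 -0.69815357] 0.05769453534379433 122.73737411597551
```

View pics/w2.png

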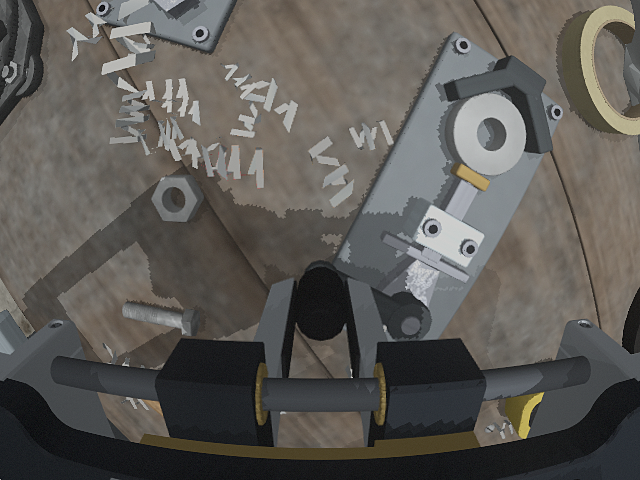

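The bearing (490,133) is seated against both arms of the V, and the brass pad presses on it. The cam nose meets the follower's foot at about (425,265). I'll release, rise straight up and look.

Request:
send_rows(plan=[0, 0, 0, 0, 0, 0, -1, 0, 0, 0, 0, 0, 0, -1, 0, 0, 0, 0, 0, 0, -1, 0, 0, 0, 0, 0, 0, -1, 0, 0, 0, 0, 0, 0, -1, 0, 0, 0.05, 0, 0, 0, -1, 0, 0, 0.08, 0, 0, 0, -1, 0, 0, 0.08, 0, 0, 0, -1, -0.03, 0, 0.05, 0, 0, 0, -1, -0.08, -0.02, 0, 0, 0, 0, -1, 0, 0, 0, 0, 0, 0, -1, 0, 0, 0, 0, 0, 0, -1])

```text
time: 7.95
position: [0.4234, 0.0303, 0.2387]
eef_rot: [0.0, 0.872, 0.489, 0.0]
force: [0.4, 0.0, 0.6]
opening: 0.0939
```

Run:
```python
from h import *
s=robot.state();im=optics.read_camera("wrist");v=im[:400,200:600];cv2.imwrite("pics/w3.png",cv2.resize(v,None,fx=1.5,fy=1.5)[:,:,::-1]);cv2.imwrite("pics/w3full.png",im[:,:,::-1])
print(s["time"],s["position"],s["eef_rot"],s["force"],s["opening"])
```

```text
7.95 [0.4233718  0.03032353 0.23873651] [1.44291962e-04 8.72420529e-01 4.88755761e-01 4.53291889e-04] [0.37648487 0.02202728 0.56420271] 0.09388530130103824
```

View pics/w3.png

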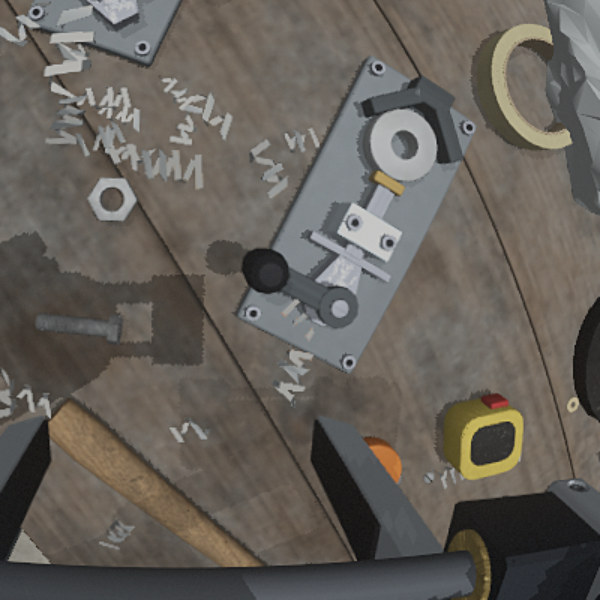

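After release the crank lies across the plate (knob (265,270), shaft (339,308)), the cam nose is flat against the follower foot, and the bearing is in the V. I'll do a numeric check, then hand in if it holds.

Run:
```python
from h import *
s=robot.state()
W=lambda u,v,z:wray(s,(200+u/1.5,v/1.5),z)[:2]
sh=W(339,308,.057);k=W(265,270,.098);b=W(403,142,.03);x=np.array([.8468,.5319]);y=np.array([-x[1],x[0]])
d=k-sh;ang=np.arctan2(d@y,d@x)-np.pi/2;f=(b-sh)@x
print(sh,np.hypot(*d),"crank",ang,"bearing ahead",f)
if abs(ang)<.15 and .119<f<.130: print(robot.sign_off())
```

```text
[ 0.51917756 -0.00650858] 0.06233737669320856 crank -0.00877509133442711 bearing ahead 0.12428605633813848
the job is handed in; nothing more can be done
None
```

The loaded clamp is closed: I turned its crank counter-clockwise by about 1.6 rad, released the grip and backed the arm clear, then handed the job in. The move log stands at about 8 s of the 38 s allowed.

- **Crank:** after release I measured it at about -0.01 rad, with the nose flat visibly against the follower's foot.
- **Bearing:** its centre is about 124 mm ahead of the camshaft axis, inside the 122–127 mm range. The last picture shows it touching both arms of the V.
- **Forces:** tool force was no more than about 6 N at the end of each move, and about zero once the arm was clear.
- **Empty clamp:** I never touched it. I did not re-measure its crank afterwards.

One check disagreed slightly. The grip's path measured a radius of about 57–58 mm while turning, against the nominal 60 mm. I put that down to the calibration being good to about 2 mm; the final picture gave 62 mm.

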